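Take a colour reading of a vinyl-cut sample panel

ROBOT

A 6-joint arm with a two-finger parallel gripper is mounted at the origin on the work surface. World frame = base frame: x ahead of the robot, y to its left, z up, the work surface at z = 0. Lengths are in m, angles in degrees, forces in N, time in s.
With the tool pointing down it reaches from about 0.4 to 0.825 m from the base axis. Payload 7 kg.
Tool frame: the origin (TCP) lies at the centre of the arm's flange, where the gripper is bolted on; the fingertips stand 178 mm ahead of it and the grasp point (between the pads) lies 159 mm ahead of it; z points along the fingers, y is the line along which they close (so a half turn about z gives the same grasp; the last joint's range is limited). The gripper opens to 88 mm and grips with 3 to 60 N. Pads are 19 mm wide; open, the fingers measure 130 mm over their backs; the gripper's body (78 mm by 193 mm) begins 47 mm behind the grasp point.
Start: joints at [-51.618, 20.546, 0.682, 0, -70.136, -16.507], TCP at [0.251, -0.626, 0.405] pointing down, gripper open.
Joint ranges: [-176.03, 176.03], [-82.01, 121.73], [-58.28, 71.71], [-173.87, 95.51], [-174.79, -0.11], [-173.66, 173.66]. Speed limits (degrees/s): [136.94, 136.94, 172.46, 180, 180, 180].

INTERFACE

Orientations are given as [roll, pitch, yaw] about the fixed x, y, z axes, in that order (R = Rz(yaw) Ry(pitch) Rx(roll)).
In Python, from plant import telemetry, snapshot, workorder, nets gives the robot as it stands.
- The arm moves only by the shell command python3 -m creep 'ROWS'. ROWS is JSON, a list that holds one entry, the list of rows, each a list of 5 numbers: the shift along the tool's x, y, z normalised to -1 to 1, where 1 is 0.2 m, then the turn about the tool's z normalised to -1 to 1, where 1 is pi/2 rad, then the opening, from 0 (shut) to 1 (fully open). In form: [[[x, y, z, spin, hand], ...]]. A call has 1 to 8 rows; each row shifts and turns the commanded pose from where the row before left it, along the tool's axes as they then stand; what a row does not reach is not made up. A row lasts 1/12 s, in which the tool goes at most 41.7 mm and 7.16 degrees, less where a joint would pass 70% of its speed; a pose out of reach is approached as far as the arm can. A call with a number of a shift or a turn outside -1 to 1 is refused whole. A call with a gripper value outside its range is refused whole. The fingers move at their own pace and stop on an object; the grip force is fixed at half the most. Time passes only in rows, so rows that do not move let the fingers close. It gives the time, the measured TCP pose, the force, the opening and the grip force at its end, in the units of the state.
- telemetry.get_obs(): the state, without advancing time (a new reading comes with each control period).
- snapshot(name): name is "side" or "top" or "wrist"; returns a dict with "frame" (420x560x3 uint8, red, green, blue), "fx", "fy", "cx", "cy" (pixels), "rvec" (rotation vector, rad) and "tvec" (3), from world to camera coordinates, as OpenCV has them; the wrist camera has in their place "mount" (4x4, takes a point from camera to tool coordinates, whose origin is the TCP and whose axes are the flange's). Camera axes: x right, y down, z forward; pixel columns grow to the right and rows downward; lengths in m; the calibration is good to about 2 mm. The wrist camera is an equidistant fisheye: a pixel r from the principal point sees the ray r / f radians off the axis. A picture is of the moment at which its call begins: read the wrist's pose just before it. There is no depth.
- workorder.close_job(): hands the job in; it is judged then, once.
Trained networks look in a picture, given as the dict that the camera call returned (one of the last four; its "shot" number tells which), for a name from the list of things; names that differ only in an ending like _2 or _b are one class to them, and where a whole thing is asked for, a point or a joint stands for the part that bears it (a point fixed in the world has none). Each returns a list of dicts, best first, with "confidence" (0 to 1); they miss things now and then, are a little off and sometimes report something else, mostly with a low value. They report only what shows in the picture. A call takes as long as a camera call. They do not tell look-alikes from the thing itself.
- nets.find_in(picture, query): "uv" ([column, row] in pixels, amid what is visible of it).
- nets.masks_of(picture, query): "region" (420x560 bool, what is visible of it) and "uv" ([column, row] in pixels, amid what is visible of it).
- nets.landmark_of(picture, query): "uv" ([column, row] in pixels: a listed point, or the origin of a listed thing).
The state is a dict: "clock": time; "joint_pos": joint angles; "qvel": joint speeds; "tau": joint torques, N m; "tool_pos": TCP position; "orientation": TCP orientation; "force": force on the tool from outside, world axes, zero at the start; "moment": the same for the moment, N m; "opening": finger opening in m; "gripper_force": force on a finger pad.
Only numpy, scipy, OpenCV 4.12 (cv2) and the standard library are available. Lean on these libraries where they do the work, as an engineer would, in place of code of your own. Each camera call takes 0.05 s, during which the arm holds its last target. There are 200 camera calls.

TASK

Take the hand-held colour scanner out of its dock and read the round sun on the picture panel: set the spring-loaded nose flat on the sun, wholly inside the disc, push gently until the nose is pressed right in, and keep the scanner quite still like that for two seconds. Then lower the scanner gently back into its dock, upright and fully home. Do not shift the panel on its easel or disturb the other things on the table.

Things in the scene. Friction and masses are not known exactly. Their poses are not given: they have to be found in the camera images.
- scanner: hand-held colour scanner, upright block 110 mm tall without nose: foot 54 x 46 mm (x by y), 45 tall; body 50 x 46 mm with rubber grip cheeks on its y faces (46 mm apart, 52 to 94 mm up); head 56 x 38 x 13 mm; screen on -x face; 0.27 to 0.41 kg. Origin: centre of the foot's underside; z up the body, nose points along -z. Starts in the dock, axes along the dock's
- nose (a joint): how far the scanner's spring-loaded measuring nose is pushed in, m: 0 = out, 0.008 = right in (solid stop). The spring needs about 2.4 N to start moving, 8 N at 0.006 and 9.6 N to be right in
- nose_face (a point): centre of the flat front of the scanner's round nose (30 mm diameter); it stands out 15 mm below the foot's underside when free and moves in with the nose; z axis as the scanner's
- dock: fixed dock, block 82 x 74 mm on a plate 130 x 100 mm; open-topped pocket 62 x 54 mm (x by y), 4 mm of play round the foot; pocket floor 22 mm, rim 44 mm above the table; a 42 mm square, 16 mm deep recess in the floor takes the nose. Origin: on the table below the pocket's centre, x along its long side. The scanner fits either way round; seated, its origin is 22 mm above this one
- panel: plywood panel 150 x 190 x 6 mm (x up the slope, y across) with a dark vinyl picture of mountains, cloud bars and one round sun; lies loose on the easel, 30 degrees from level, lower edge on the easel's ledge; 0.16 kg. Origin: centre of its underside; z: outward normal of the picture side
- sun (a point): centre of the round vinyl sun, 54 mm in diameter, on the picture face of the panel; axes as the panel's, z outward normal
- easel: fixed wooden table easel, 220 mm wide (y), about 170 mm deep, rear edge about 110 mm high; rest board sloped 30 degrees rising towards its +x; ledge at its low front standing 8 mm proud of the picture face. Origin: on the table below the board's centre
- weeder: bystander: screwdriver-like weeding tool, 160 mm long, lying along its x in front of the easel; origin at the middle of its underside
- tape: bystander: flat roll of tape, 100 mm diameter, 25 mm tall, lying beyond the dock; origin at the centre of its underside
- pencup: bystander: pen cup, 76 mm diameter, 95 mm tall, pens up to 150 mm; origin at the centre of its underside
- squeegee: bystander: flat felt-edged squeegee card 70 x 100 mm, 5 to 8 mm thick, lying in front of the dock; origin at the centre of its underside
Things that resemble listed ones, but are neither listed nor needed, are in the scene too. Of the things like the panel, leave any that is green; of the rest the larger one is meant.

How it is judged:
By the outcome, as a careful person would: the job done as asked, in the order asked, and still so for the second after the job is handed in, with the robot touching nothing.
It also fails if it takes over 56 s, if anything falls off the work surface, if the arm or the gripper's body presses on something with over 40 N, if the wrist force passes 120 N, or if a joint passes its speed limit or range.

## Working session

There is one attempt and no reset: what is moved stays moved. The work goes in short steps, Python scripts to look and compute and a shell command to move; the robot and the scene stay as the last step left them, time stands still between calls to the robot, and variables do not carry over. Pictures are saved under pics/ and viewed, at most 10 in all, crops included, and the job is handed in when it is done.

```bash
mkdir -p pics; cat > h.py <<'E'
import numpy as np, cv2
from scipy.spatial.transform import Rotation as R
from plant import telemetry, snapshot, workorder, nets
def save(n,im,s=1.0):
    cv2.imwrite('pics/'+n, cv2.resize(im[:,:,::-1],None,fx=s,fy=s,interpolation=cv2.INTER_CUBIC))
def pose():
    o=telemetry.get_obs(); T=np.eye(4); T[:3,:3]=R.from_euler('xyz',o['orientation'],degrees=True).as_matrix(); T[:3,3]=o['tool_pos']; return T
def ray(p,uv,T=None):
    u=np.array(uv,float); x=(u[0]-p['cx'])/p['fx']; y=(u[1]-p['cy'])/p['fy']
    if 'mount' in p:
        r=np.hypot(x,y); s=np.sin(r)/max(r,1e-9); d=np.array([x*s,y*s,np.cos(r)]); M=T@p['mount']; return M[:3,3],M[:3,:3]@d
    Rm=cv2.Rodrigues(np.array(p['rvec'],float))[0]; d=Rm.T@np.array([x,y,1.]); return -Rm.T@np.array(p['tvec'],float).ravel(), d/np.linalg.norm(d)
def onz(p,uv,z,T=None):
    o,d=ray(p,uv,T); return o+d*(z-o[2])/d[2]
def meet(rs):
    A=sum(np.eye(3)-np.outer(d,d) for o,d in rs); b=sum((np.eye(3)-np.outer(d,d))@o for o,d in rs); return np.linalg.solve(A,b)
def proj(p,X,T=None):
    X=np.atleast_2d(X)
    if 'mount' in p:
        M=np.linalg.inv(T@p['mount']); c=X@M[:3,:3].T+M[:3,3]; r=np.hypot(c[:,0],c[:,1]); th=np.arctan2(r,c[:,2]); k=th/np.maximum(r,1e-9)
        return np.c_[p['fx']*c[:,0]*k+p['cx'],p['fy']*c[:,1]*k+p['cy']]
    Rm=cv2.Rodrigues(np.array(p['rvec'],float))[0]; c=X@Rm.T+np.array(p['tvec']).ravel()
    return np.c_[p['fx']*c[:,0]/c[:,2]+p['cx'],p['fy']*c[:,1]/c[:,2]+p['cy']]
E
python3 - <<'E'
from h import *
o=telemetry.get_obs(); print({k:np.round(v,3).tolist() for k,v in o.items()})
T=pose()
P={n:snapshot(n) for n in('side','top','wrist')}
for n,p in P.items():
    save(n+'0.png',p['frame'],1.4 if n!='wrist' else 1)
    if n!='wrist': print(n,ray(p,(280,210)),p['fx'])
    else: print(np.round(p['mount'],3).tolist(),p['fx'])
    for q in('scanner','dock','panel','easel','sun','weeder','tape','pencup','squeegee'):
        print(n,q,[(np.round(r['uv']).astype(int).tolist(),round(r['confidence'],2)) for r in nets.landmark_of(p,q)[:4]])
E
```

```text
{'clock': 0.0, 'joint_pos': [-51.617, 20.592, 0.632, -0.02, -70.136, -16.509], 'qvel': [-0.044, 0.087, 0.028, -0.018, -0.025, 0.067], 'tau': [0.001, -58.272, 29.305, 6.997, 0.007, -0.0], 'tool_pos': [0.251, -0.626, 0.404], 'orientation': [179.903, -0.009, -158.133], 'force': [0.739, -0.051, 0.535], 'moment': [0.064, 0.011, 0.022], 'gripper_force': 0.0, 'opening': 0.088}
side (array([0.28825621, 0.62810713, 0.85098283]), array([ 0.21480763, -0.55398322, -0.80433841])) 414.1142894572278
side scanner [([296, 128], 0.66)]
side dock [([297, 133], 0.96)]
side panel [([244, 230], 0.83), ([170, 334], 0.67), ([299, 131], 0.49)]
side easel []
side sun [([186, 348], 0.97), ([337, 326], 0.64)]
side weeder [([294, 281], 0.83)]
side tape [([250, 124], 0.65), ([202, 169], 0.49)]
side pencup [([203, 172], 0.73)]
side squeegee [([336, 148], 0.91)]
top (array([0.37960803, 0.06748165, 1.06975074]), array([ 0.12956763,  0.01783863, -0.99141011])) 404.1551119410111
top scanner [([401, 181], 0.77)]
top dock [([399, 188], 0.73)]
top panel [([215, 322], 0.92), ([152, 186], 0.91), ([249, 192], 0.74), ([230, 251], 0.61)]
top easel []
top sun [([268, 184], 0.93), ([148, 200], 0.91), ([210, 301], 0.83)]
top weeder [([233, 252], 0.86)]
top tape [([386, 134], 0.7)]
top pencup [([310, 119], 0.88), ([249, 192], 0.3)]
top squeegee [([404, 231], 0.68)]
[[0.0, -0.961, -0.277, 0.075], [1.0, 0.0, 0.0, -0.0], [-0.0, -0.277, 0.961, 0.02], [0.0, 0.0, 0.0, 1.0]] 325.19226210127806
wrist scanner []
wrist dock []
wrist panel []
wrist easel []
wrist sun []
wrist weeder []
wrist tape []
wrist pencup []
wrist squeegee []
```

View pics/top0.png

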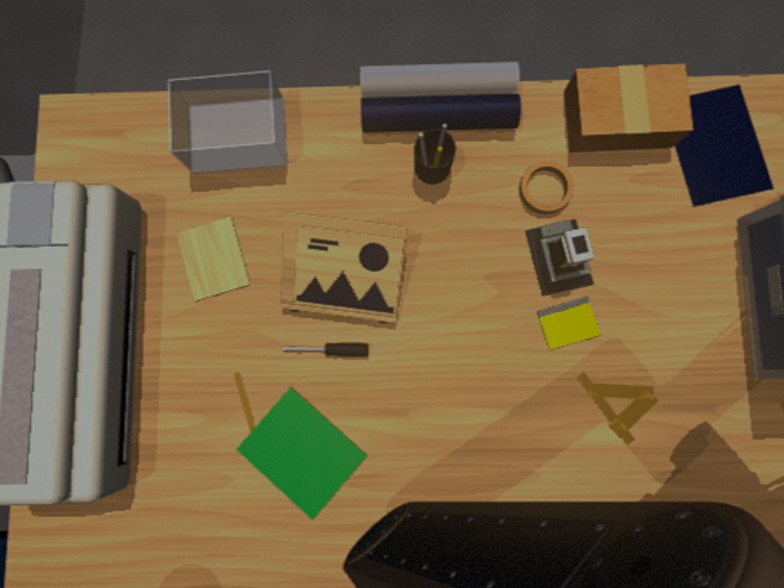

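View pics/side0.png

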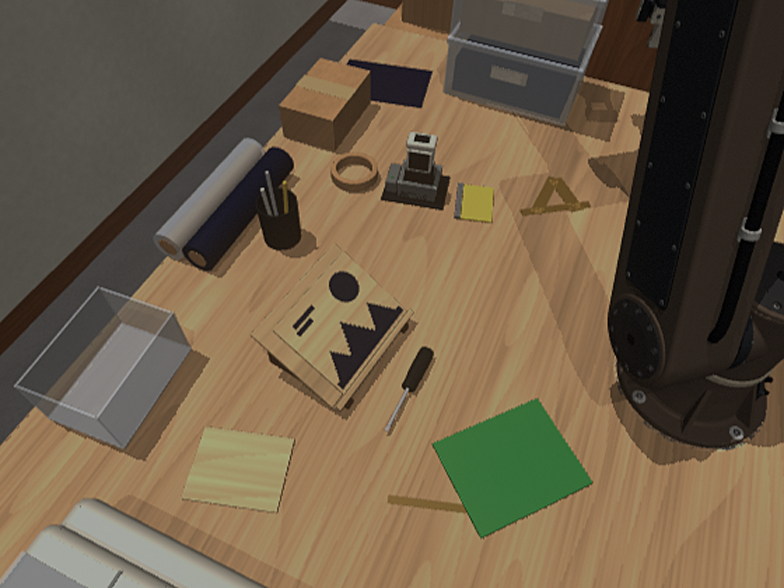

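```bash
python3 - <<'E'
from h import *
P={n:snapshot(n) for n in('side','top')}
c={'side':(246,204),'top':(267,184)}; rs=[]
for n,p in P.items():
    g=cv2.cvtColor(p['frame'],cv2.COLOR_RGB2GRAY); u,v=c[n]
    _,lab,st,ce=cv2.connectedComponentsWithStats((g<70).astype(np.uint8)); l=lab[v,u]; print(n,ce[l],st[l]); rs.append(ray(p,ce[l]))
s=meet(rs); print('sun',s,[proj(p,s)[0] for p in P.values()])
m=meet([ray(P['side'],(421/1.4,139/1.4)),ray(P['top'],(579/1.4,246/1.4))]); print('scanner top',m)
for n,uv in(('tape',(545,192)),('pencup',(435,160)),('weeder',(345,350)),('squeegee',(570,325)),('dockplate',(560,258))): print(n,onz(P['top'],np.array(uv)/1.4,0.01))
a=cv2.resize(P['top']['frame'][140:245,190:300],None,fx=3.6,fy=3.6,interpolation=cv2.INTER_CUBIC)
b=cv2.resize(P['side']['frame'][170:300,170:305],None,fx=2.9,fy=2.9,interpolation=cv2.INTER_CUBIC)
o=np.zeros((400,800,3),np.uint8); o[:378,:396]=a[:378,:396]; o[:377,400:791]=b[:377,:391]; save('panel.png',o)
E
```

```text
side [245.18130312 204.40793201] [235 194  21  22 353]
top [266.59247649 183.21630094] [257 174  20  20 319]
sun [0.57545262 0.11710066 0.0811058 ] [array([244.60988659, 204.24562198]), array([266.73254359, 183.75362554])]
scanner top [ 0.57722658 -0.2312506   0.13115411]
tape [ 0.70983623 -0.21168443  0.01      ]
pencup [ 0.77974519 -0.00219028  0.01      ]
weeder [0.4145543  0.17626248 0.01      ]
squeegee [ 0.452888   -0.24368681  0.01      ]
dockplate [ 0.58005178 -0.23271128  0.01      ]
```

View pics/panel.png

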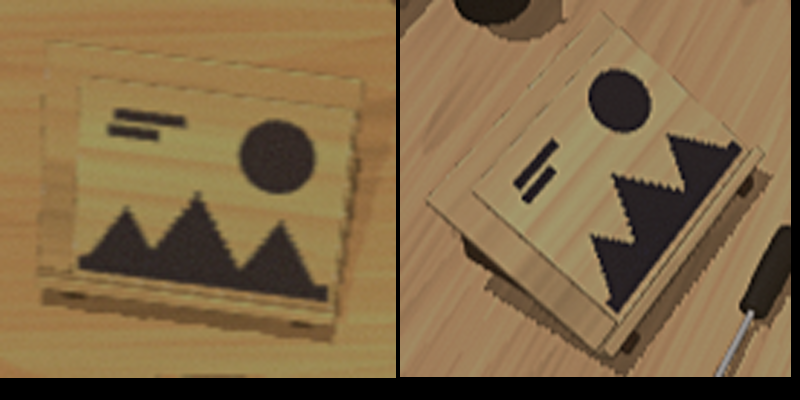

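```bash
python3 - <<'E'
from h import *
p=snapshot('side');q=snapshot('top')
for uv in((447,97),(567,127)): print('foot',onz(p,np.array(uv)/1.4,0))
o=onz(p,np.array((567,127))/1.4,0)
for z in(0,.1,.2,.3,.4): print(z,proj(p,o+[0,0,z])*1.4,proj(q,o+[0,0,z])*1.4)
a=meet([ray(p,np.array((242.4,277.6))),ray(q,(212.2,214.4))]);b=meet([ray(p,np.array((287.9,220.3))),ray(q,(280.8,223.3))]);print(a,b,b-a, np.degrees(np.arctan2(*(b-a)[:2]*[-1,-1])))
E
```

```text
foot [ 0.63173039 -0.56267223  0.        ]
foot [ 0.33704528 -0.57432273  0.        ]
0 [[567. 127.]] [[753.214397   384.75493848]]
0.1 [[579.38492846  89.47909215]] [[789.98230102 386.53623986]]
0.2 [[593.43810422  46.90412579]] [[835.39449164 388.73633258]]
0.3 [[609.52093702  -1.8198123 ]] [[892.90551988 391.5225799 ]]
0.4 [[628.1073567  -58.12852189]] [[968.09357033 395.16522916]]
[0.50935228 0.26397216 0.02490652] [0.4790242  0.08442202 0.03171343] [-0.03032808 -0.17955014  0.00680691] 9.587419384540874
```

```bash
python3 -m creep '[[[-0.062,0.155,0,0,1],[-0.062,0.155,0,0,1],[-0.062,0.155,0,0,1],[-0.062,0.155,0,0,1],[-0.062,0.155,0,0,1],[-0.062,0.155,0,0,1]]]'
python3 -m creep '[[[-0.188,0.029,0,0,1],[-0.188,0.029,0,0,1],[-0.188,0.029,0,0,1],[-0.188,0.029,0,0,1],[-0.188,0.029,0,0,1]]]'
python3 -m creep '[[[-0.188,0.029,0,0,1],[-0.188,0.029,0,0,1],[-0.188,0.029,0,0,1],[-0.188,0.029,0,0,1],[-0.188,0.029,0,0,1],[0,0,0,0.055,1],[0,0,0,0.055,1],[0,0,0,0,1]]]'
python3 - <<'E'
from h import *
T=pose(); p=snapshot('wrist'); np.savez('w1.npz',T=T,f=p['frame'],mount=p['mount'],fx=p['fx'],fy=p['fy'],cx=p['cx'],cy=p['cy'])
save('w1.png',p['frame'],1.4); print(telemetry.get_obs()['tool_pos'],telemetry.get_obs()['orientation'])
for q in('scanner','dock'):
    for r in nets.landmark_of(p,q): print(q,r['uv'],r['confidence'],onz(p,r['uv'],0.022 if q=='scanner' else 0,T))
E
```

```text
clock: 2.2
tool_pos: [0.2508, -0.4246, 0.4046]
orientation: [-180.0, 0.0, -158.1]
force: [1.0, -0.1, 0.8]
opening: 0.0878
gripper_force: 0.0
clock: 2.62
tool_pos: [0.4161, -0.3278, 0.4053]
orientation: [-179.9, 0.1, -158.1]
force: [-0.3, -1.3, -0.7]
opening: 0.0874
gripper_force: 0.0
clock: 3.28
tool_pos: [0.5792, -0.2315, 0.4041]
orientation: [180.0, -0.0, -168.2]
force: [0.2, -0.1, -0.5]
opening: 0.0876
gripper_force: 0.0
[ 0.5787495  -0.23184979  0.404409  ] [ 1.79993360e+02 -2.37656866e-02 -1.67917677e+02]
scanner [278.4, 191.4] 0.92 [ 0.58132548 -0.23419963  0.022     ]
scanner [555.7, 238.4] 0.53 [0.55632736 0.21049398 0.022     ]
```

View pics/w1.png

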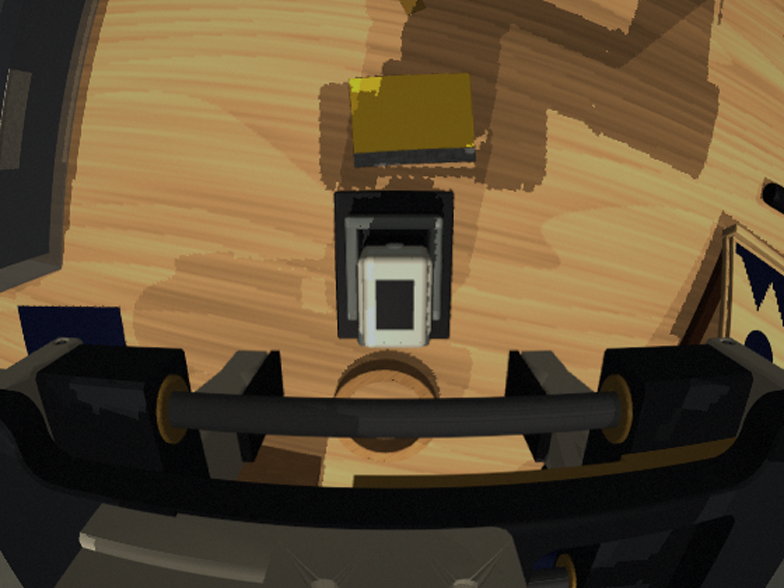

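```bash
python3 - <<'E'
from h import *
d=np.load('w1.npz'); p={k:d[k] for k in('mount','fx','fy','cx','cy')}; p={k:(v if v.ndim else float(v)) for k,v in p.items()};T=d['T']
def f(c,z):
    X=np.array([onz(p,np.array(u)/1.4,z,T)[:2] for u in c]); e=lambda a,b:(np.degrees(np.arctan2(*(X[b]-X[a])[::-1])).round(1),np.linalg.norm(X[b]-X[a]).round(4))
    print(X.mean(0).round(4),e(0,1),e(1,2),e(3,2),e(0,3))
f([(335,191),(453,192),(451,338),(336,338)],0.005)
f([(345,215),(442,215),(439,318),(347,318)],0.044)
f([(359,262),(431,262),(428,346),(363,346)],0.132)
im=cv2.resize(d['f'][125:260,225:340],None,fx=4.4,fy=4.4,interpolation=cv2.INTER_CUBIC); save('dockcrop.png',im)
E
```

```text
[ 0.5833 -0.2305] (np.float64(101.4), np.float64(0.0979)) (np.float64(12.7), np.float64(0.1286)) (np.float64(101.8), np.float64(0.1028)) (np.float64(10.6), np.float64(0.1294))
[ 0.5759 -0.2324] (np.float64(101.8), np.float64(0.0726)) (np.float64(11.5), np.float64(0.0809)) (np.float64(101.8), np.float64(0.0726)) (np.float64(11.6), np.float64(0.0809))
[ 0.5793 -0.2305] (np.float64(101.8), np.float64(0.0407)) (np.float64(11.1), np.float64(0.0508)) (np.float64(101.8), np.float64(0.0387)) (np.float64(13.3), np.float64(0.0508))
```

View pics/dockcrop.png

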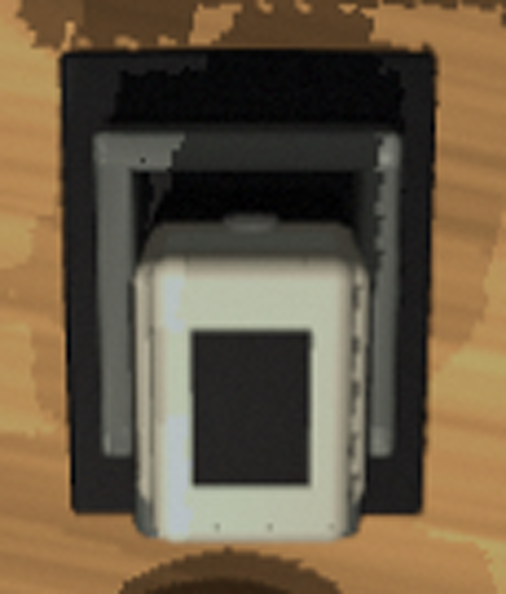

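```bash
python3 -m creep '[[[0,0,0.18,0,1],[0,0,0.18,0,1],[0,0,0.18,0,1],[0,0,0.13,0,1],[0,0,0.057,0,1],[0,0,0,0,1],[0,0,0,0,0],[0,0,0,0,0]]]'
python3 -m creep '[[[0,0,0,0,0],[0,0,0,0,0],[0,0,0,0,0],[0,0,0,0,0],[0,0,0,0,0],[0,0,0,0,0]]]'
```

```text
clock: 4.1
tool_pos: [0.5794, -0.2325, 0.2615]
orientation: [-179.9, 0.2, -168.0]
force: [0.4, 0.4, 0.2]
opening: 0.0793
gripper_force: 0.0
clock: 4.6
tool_pos: [0.5786, -0.2321, 0.2597]
orientation: [-180.0, 0.0, -168.0]
force: [0.1, 1.8, 2.3]
opening: 0.0463
gripper_force: 30.0
```

```bash
python3 -m creep '[[[0,0,-0.025,0,0],[0,0,-0.025,0,0],[0,0,-0.025,0,0],[0,0,0,0,0]]]'
python3 -m creep '[[[0.015,0,0,0,0],[0.015,0,0,0,0],[0.015,0,0,0,0],[0.015,0,0,0,0],[0.015,0,0,0,0],[0.015,0,0,0,0]]]'
python3 - <<'E'
from h import *
o=telemetry.get_obs();print(o['tool_pos'],o['force'],o['moment']); s=snapshot('side')['frame'][75:165,250:350]; save('tilt1.png',s,6)
E
```

```text
clock: 4.93
tool_pos: [0.5788, -0.2322, 0.2754]
orientation: [-180.0, 0.1, -168.0]
force: [-0.2, 0.4, -3.2]
opening: 0.0458
gripper_force: 30.0
clock: 5.43
tool_pos: [0.5629, -0.2355, 0.2758]
orientation: [-179.9, 0.4, -168.0]
force: [6.4, 3.5, 0.8]
opening: 0.0457
gripper_force: 30.0
[ 0.56291998 -0.23545343  0.27575047] [6.40870532 3.5342826  0.77987823] [ 1.6763377  -2.88916645 -0.08320884]
```

View pics/tilt1.png

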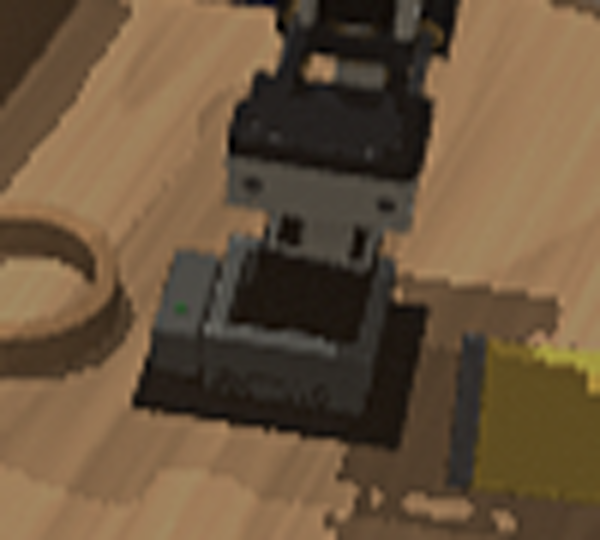

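```bash
python3 -m creep '[[[0.015,0,0,0,0],[0.015,0,0,0,0],[0.015,0,0,0,0],[0.015,0,0,0,0],[0.015,0,0,0,0],[0.015,0,0,0,0],[0.015,0,0,0,0],[0.015,0,0,0,0]]]'
python3 - <<'E'
from h import *
o=telemetry.get_obs();print(o['moment']); T=pose(); p=snapshot('wrist')
t=np.array([[x,y,z] for x in(-28,28) for y in(-19,19) for z in(110,)]+[[-25,-23,52],[-25,23,52]])/1000.
f=p['frame'].copy(); big=cv2.resize(f,None,fx=2,fy=2,interpolation=cv2.INTER_CUBIC)
for th,c in((25,(255,0,0)),(30,(0,255,0)),(35,(0,0,255))):
    a=np.radians(th); q=t-[0,0,.078]; # scanner frame rel. grip; tool x = -scan x
    X=np.c_[-q[:,0]*np.cos(a)+q[:,2]*np.sin(a), -0*q[:,1]+q[:,1], 0.159-(q[:,2]*np.cos(a)+q[:,0]*np.sin(a))]
    uv=proj(p,X,np.eye(4)); print(th,uv.round(0).tolist())
    for u in uv: cv2.circle(big,tuple((u*2).astype(int)),3,c,-1)
save('tilt2.png',big[300:840,280:900],1.25)
E
```

```text
clock: 6.15
tool_pos: [0.5397, -0.2407, 0.2763]
orientation: [-179.9, 0.4, -168.0]
force: [6.8, 1.8, 0.1]
opening: 0.0461
gripper_force: 30.0
[ 1.08021723 -2.86977936 -0.03279507]
25 [[233.0, 216.0], [330.0, 216.0], [233.0, 358.0], [330.0, 358.0], [241.0, 237.0], [322.0, 237.0]]
30 [[234.0, 211.0], [329.0, 211.0], [232.0, 352.0], [331.0, 352.0], [241.0, 241.0], [321.0, 241.0]]
35 [[235.0, 206.0], [328.0, 206.0], [231.0, 346.0], [332.0, 346.0], [242.0, 246.0], [321.0, 246.0]]
```

View pics/tilt2.png

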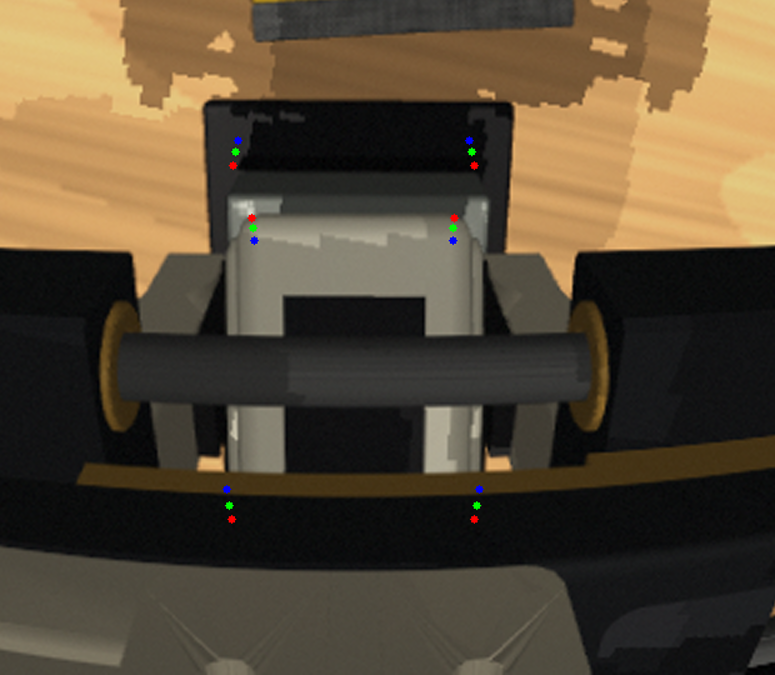

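```bash
python3 - <<'E'
from h import *
T=pose(); p=snapshot('wrist')
t=np.array([[-28,-19,110],[-28,19,110],[-28,-19,97],[-28,19,97],[-27,-23,45],[-27,23,45]])/1000.
for sl in(0,.03):
  for th in(0,5,10,20,30):
    a=np.radians(th); q=t-[sl,0,.078]
    X=np.c_[-q[:,0]*np.cos(a)+q[:,2]*np.sin(a), q[:,1], 0.159-(q[:,2]*np.cos(a)+q[:,0]*np.sin(a))]
    uv=proj(p,X,np.eye(4)); print(sl,th,((uv*2-[280,300])*1.25).round(0).astype(int).tolist())
# dock plate -x corners in crop -> check
for u in((205,101),(513,101)): print(onz(p,(np.array(u)/1.25+[280,300])/2,0.005,T))
for u in((228,195),(488,195)): print(onz(p,(np.array(u)/1.25+[280,300])/2,0.044,T))
E
```

```text
0 0 [[222, 268], [485, 268], [234, 235], [473, 235], [249, 154], [458, 154]]
0 5 [[224, 244], [484, 244], [236, 221], [471, 221], [251, 164], [456, 164]]
0 10 [[225, 221], [482, 222], [238, 207], [469, 208], [252, 175], [454, 175]]
0 20 [[230, 182], [477, 183], [242, 186], [466, 186], [255, 199], [452, 199]]
0 30 [[235, 152], [472, 152], [246, 171], [461, 171], [257, 225], [450, 225]]
0.03 0 [[212, 60], [496, 61], [227, 47], [481, 47], [245, 18], [462, 18]]
0.03 5 [[218, 37], [490, 37], [231, 33], [476, 33], [248, 30], [458, 30]]
0.03 10 [[223, 18], [484, 18], [236, 23], [471, 23], [251, 43], [456, 43]]
0.03 20 [[234, -7], [473, -7], [244, 13], [463, 13], [256, 72], [450, 72]]
0.03 30 [[243, -16], [464, -16], [252, 15], [455, 15], [260, 105], [446, 105]]
[ 0.52896531 -0.29193552  0.005     ]
[ 0.50839592 -0.19595382  0.005     ]
[ 0.54419819 -0.2758025   0.044     ]
[ 0.52911655 -0.20533341  0.044     ]
```

```bash
python3 - <<'E'
from h import *
p=snapshot('wrist'); g=cv2.cvtColor(p['frame'],cv2.COLOR_RGB2GRAY).astype(int)
print('col 270-294 mean rows 180..345'); 
for c in(262,282,300): print(c,g[180:345,c-2:c+3].mean(1).round().astype(int).tolist())
for r in(232,236,240,250,262,275,315,325,335): print(r,g[r,215:350].tolist())
E
```

```text
col 270-294 mean rows 180..345
262 [88, 87, 88, 88, 90, 90, 92, 92, 93, 92, 68, 19, 11, 12, 11, 12, 14, 21, 24, 19, 11, 12, 11, 10, 11, 11, 11, 10, 12, 10, 11, 11, 9, 9, 7, 7, 4, 6, 7, 22, 33, 37, 35, 36, 37, 37, 37, 36, 41, 52, 56, 58, 58, 57, 58, 71, 91, 112, 123, 129, 135, 141, 147, 151, 139, 132, 132, 132, 132, 132, 132, 132, 132, 132, 132, 132, 132, 132, 132, 132, 131, 132, 131, 132, 132, 138, 138, 135, 43, 17, 17, 16, 17, 17, 17, 17, 18, 16, 17, 18, 17, 17, 17, 17, 21, 25, 28, 30, 34, 36, 42, 44, 45, 51, 50, 51, 53, 53, 54, 58, 58, 54, 56, 57, 56, 56, 56, 54, 52, 47, 46, 44, 31, 17, 17, 16, 16, 16, 17, 16, 16, 15, 16, 15, 16, 16, 17, 16, 16, 15, 16, 16, 17, 16, 16, 16, 16, 17, 16, 35, 52, 53, 53, 53, 52]
282 [91, 91, 91, 90, 89, 87, 88, 89, 91, 91, 67, 17, 10, 11, 10, 11, 11, 12, 10, 11, 11, 11, 11, 11, 11, 11, 10, 11, 10, 10, 10, 12, 10, 8, 7, 5, 5, 7, 6, 19, 33, 36, 37, 37, 37, 37, 36, 36, 41, 49, 56, 59, 59, 58, 58, 70, 90, 109, 123, 129, 136, 142, 148, 156, 162, 166, 166, 151, 135, 132, 133, 133, 133, 133, 133, 133, 133, 132, 133, 133, 132, 133, 133, 132, 132, 132, 132, 133
[... 5776 characters left out ...]
93, 141, 175, 164, 133, 60, 14, 9, 9, 12, 16, 16, 18, 16, 15, 17, 15, 19, 52, 61, 61, 60, 61]
335 [61, 62, 59, 72, 138, 186, 189, 188, 189, 189, 187, 190, 188, 172, 110, 18, 63, 104, 111, 115, 92, 92, 106, 113, 115, 118, 122, 124, 128, 127, 130, 132, 131, 130, 131, 129, 130, 130, 106, 34, 18, 16, 17, 16, 13, 16, 15, 14, 18, 16, 16, 17, 17, 16, 14, 17, 15, 15, 17, 15, 15, 15, 14, 16, 17, 16, 15, 18, 11, 16, 17, 14, 15, 17, 19, 16, 16, 15, 17, 16, 16, 16, 15, 17, 14, 17, 16, 14, 18, 26, 26, 24, 27, 28, 76, 153, 170, 170, 170, 168, 170, 169, 170, 169, 157, 141, 161, 158, 137, 115, 112, 105, 90, 104, 113, 107, 101, 39, 42, 129, 182, 183, 181, 181, 181, 182, 182, 181, 174, 69, 70, 68, 59, 61, 59]
```

```bash
cat > fit.py <<'E'
from h import *
from scipy.optimize import least_squares
def cross(a,lo,hi,thr,rise):
    for i in range(lo,hi):
        if (a[i]<thr<=a[i+1]) if rise else (a[i]>=thr>a[i+1]): return i+(thr-a[i])/(a[i+1]-a[i])
    return np.nan
def fit(p):
    g=cv2.GaussianBlur(cv2.cvtColor(p['frame'],cv2.COLOR_RGB2GRAY).astype(float),(0,0),0.7)
    top=[cross(g[:,c],262,295,80,False) for c in(262,270,282,292,300)]
    r0=int(np.nanmedian(top))+4; sl,sr=[],[]
    for r in list(range(r0,282))+list(range(316,342)):
        L=cross(g[r],243,262,75,False); Rr=cross(g[r],300,318,75,True)
        if L==L: sl.append((L,r))
        if Rr==Rr: sr.append((Rr,r))
    edge=[cross(g[:,c],215,262,100,True) for c in(262,270,282,292,300)]
    t=np.nanmedian(top);e=np.nanmedian(edge)
    sl,sr=np.array(sl),np.array(sr); w=sr[:,0].mean()-sl[:,0].mean()
    return t,e,sl,sr
if __name__=='__main__':
    p=snapshot('wrist'); t,e,sl,sr=fit(p); print('screen top row',t,'head edge',e)
    pl=np.polyfit(sl[:,1],sl[:,0],1); pr=np.polyfit(sr[:,1],sr[:,0],1); print(np.round(pl,4),np.round(pr,4),len(sl),len(sr))
    # scanner-face screen half width 11 mm (to fit), far/near rows; model
    def model(v,rows):
        th,d,off,hw=v; a=np.radians(th); out=[]
        # face plane: passes tool point (off,0,159-d) ; direction along face toward -tool x: (-cos a,0,-sin a)
        s=np.linspace(-.03,.06,200)
        for y in(-hw,hw):
            X=np.c_[off-s*np.cos(a),y+v4[0]+0*s,.159-d-s*np.sin(a)]
            uv=proj(p,X,np.eye(4)); out.append(np.interp(rows,uv[:,1],uv[:,0]))
        return out
    v4=[0]
    rows=np.arange(272,342,3.); obs=np.polyval(pl,rows),np.polyval(pr,rows)
    for d in(.025,.03):
      for hw in(.0105,.011,.0115):
        for th in(20,25,30,35): 
            m=model((th,d,.025,hw),rows); w=m[1]-m[0]; print(d,hw,th,w[[0,-1]].round(2),end=' | ')
        print()
    print('obs',(obs[1]-obs[0])[[0,-1]].round(2))
E
python3 -m creep '[[[0.015,0,0,0,0],[0.015,0,0,0,0],[0,0,0,0,0]]]'
python3 fit.py
```

```text
clock: 6.55
tool_pos: [0.5332, -0.2421, 0.2757]
orientation: [-179.9, 0.4, -168.0]
force: [5.9, 1.2, -2.2]
opening: 0.0461
gripper_force: 30.0
screen top row 263.8701623720783 head edge 234.097604258513
[-1.400000e-03  2.535212e+02] [-7.100000e-03  3.115845e+02] 39 39
0.025 0.0105 20 [54.93 53.52] | 0.025 0.0105 25 [55.15 54.77] | 0.025 0.0105 30 [55.37 56.03] | 0.025 0.0105 35 [55.59 57.31] | 
0.025 0.011 20 [57.53 56.06] | 0.025 0.011 25 [57.76 57.36] | 0.025 0.011 30 [57.99 58.68] | 0.025 0.011 35 [58.23 60.02] | 
0.025 0.0115 20 [60.13 58.59] | 0.025 0.0115 25 [60.37 59.96] | 0.025 0.0115 30 [60.61 61.33] | 0.025 0.0115 35 [60.86 62.73] | 
0.03 0.0105 20 [57.08 55.62] | 0.03 0.0105 25 [57.23 56.83] | 0.03 0.0105 30 [57.37 58.05] | 0.03 0.0105 35 [57.52 59.29] | 
0.03 0.011 20 [59.79 58.25] | 0.03 0.011 25 [59.94 59.53] | 0.03 0.011 30 [60.09 60.8 ] | 0.03 0.011 35 [60.24 62.1 ] | 
0.03 0.0115 20 [62.49 60.88] | 0.03 0.0115 25 [62.65 62.22] | 0.03 0.0115 30 [62.81 63.55] | 0.03 0.0115 35 [62.97 64.9 ] | 
obs [56.5 56.1]
```

```bash
python3 - <<'E'
from h import *
d=np.load('w1.npz'); p={k:d[k] for k in('mount','fx','fy','cx','cy')}; p={k:(v if v.ndim else float(v)) for k,v in p.items()};T=d['T']
g=cv2.cvtColor(d['f'],cv2.COLOR_RGB2GRAY).astype(int); print(g[170:255,282].tolist()); 
for r in(210,225): print(g[r,250:315].tolist())
for r in(125+258/4.4,199.7,125+485/4.4,125+535/4.4):
    X=onz(p,(282,r),0.132,T); print(r,(np.linalg.inv(T)@np.r_[X,1])[:2])
E
```

```text
[1, 4, 4, 22, 51, 65, 85, 78, 65, 66, 64, 62, 61, 80, 109, 133, 150, 167, 180, 185, 185, 186, 186, 185, 186, 186, 187, 187, 186, 149, 70, 34, 33, 35, 34, 35, 37, 36, 37, 35, 36, 36, 35, 34, 36, 36, 36, 38, 36, 36, 37, 38, 36, 37, 34, 37, 36, 34, 37, 35, 35, 36, 36, 35, 35, 113, 170, 187, 186, 187, 186, 185, 186, 185, 186, 184, 175, 159, 137, 127, 90, 65, 63, 63, 63]
[99, 97, 96, 94, 86, 58, 139, 161, 162, 113, 149, 163, 177, 187, 186, 188, 187, 173, 96, 38, 36, 36, 37, 36, 38, 35, 34, 36, 37, 35, 36, 36, 36, 36, 37, 36, 35, 37, 35, 33, 36, 36, 34, 34, 35, 98, 183, 184, 185, 184, 181, 173, 156, 137, 121, 129, 150, 120, 52, 57, 93, 90, 89, 80, 56]
[95, 95, 94, 95, 87, 49, 106, 158, 158, 119, 156, 176, 188, 189, 190, 190, 189, 179, 132, 36, 37, 38, 37, 34, 36, 37, 37, 36, 37, 34, 35, 37, 37, 36, 37, 36, 35, 36, 34, 34, 34, 33, 35, 37, 46, 113, 182, 186, 183, 183, 180, 167, 151, 130, 96, 105, 145, 107, 45, 92, 120, 115, 100, 80, 50]
183.63636363636363 [0.02762729 0.0005515 ]
199.7 [0.0146178  0.00056389]
235.22727272727272 [-0.01536455  0.00059604]
246.59090909090907 [-0.02541872  0.00060788]
```

```bash
python3 - <<'E'
from h import *
p=snapshot('wrist')
def row(th,sx,sz,x=.0148,z=.0313):
    a=np.radians(th); x=x+sx; z=z+sz
    X=[[x*np.cos(a)+z*np.sin(a),y,.159-(z*np.cos(a)-x*np.sin(a))] for y in(-.0111,.0111)]
    u=proj(p,X,np.eye(4)); return u[0,1],u[1,0]-u[0,0]
for th in(15,20,25,30):
    for sx in(0,-.004,-.008,-.012): print(th,sx,np.round(row(th,sx,0),1),np.round(row(th,sx,-.004),1), end=' | ')
    print()
E
```

```text
15 0 [264.9  58.3] [263.1  56.5] | 15 -0.004 [275.1  58.1] [273.1  56.3] | 15 -0.008 [285.3  57.8] [282.9  56. ] | 15 -0.012 [295.2  57.5] [292.6  55.7] | 
20 0 [257.4  57.8] [256.8  56. ] | 20 -0.004 [267.8  57.7] [266.8  56. ] | 20 -0.008 [278.   57.7] [276.8  55.9] | 20 -0.012 [288.2  57.5] [286.7  55.8] | 
25 0 [250.3  57.2] [250.8  55.4] | 25 -0.004 [260.6  57.3] [260.8  55.5] | 25 -0.008 [270.9  57.4] [270.8  55.6] | 25 -0.012 [281.2  57.4] [280.7  55.7] | 
30 0 [243.7  56.4] [245.3  54.8] | 30 -0.004 [253.8  56.7] [255.  55.] | 30 -0.008 [264.  57.] [264.9  55.3] | 30 -0.012 [274.2  57.3] [274.8  55.5] |
```

```bash
python3 -m creep '[[[0.008,0,0.005,0,0],[0.008,0,0.005,0,0],[0,0,0,0,0]]]'
python3 -m creep '[[[0,0,-0.02,0,0],[0,0,-0.05,0,0],[0,0,-0.15,0,0],[0,0,-0.15,0,0],[0,0,-0.15,0,0],[0,0,0,0,0],[0,0,0,0,0]]]'
python3 fit.py | sed -n '1,2p;$p'
python3 - <<'E'
from h import *
q=snapshot('top');p=snapshot('side')
t=lambda u:np.array(u)/3.6+[190,140]; s=lambda u:(np.array(u)-[400,0])/2.9+[170,170]
for n,pp,f,a,b,z in(('tb',q,t,(80,268),(327,300),.028),('tt',q,t,(80,78),(357,112),.105),('sb',p,s,(610,312),(742,146),.028)):
    A,B=onz(pp,f(a),z),onz(pp,f(b),z); print(n,A.round(4),B.round(4),np.degrees(np.arctan2((A-B)[1],(A-B)[0]))-90)
for r in nets.landmark_of(p,'nose_face')[:2]+nets.landmark_of(q,'nose_face')[:2]: print(r['uv'],r['confidence'])
for r in nets.landmark_of(p,'scanner')[:2]: print(r['uv'],r['confidence'])
o=telemetry.get_obs(); print(o['force'],o['moment'])
save('lift.png',p['frame'][20:170,240:390],4)
E
```

```text
clock: 6.9
tool_pos: [0.5306, -0.2428, 0.2744]
orientation: [-179.8, 0.4, -168.0]
force: [5.1, 2.7, 3.6]
opening: 0.0459
gripper_force: 30.0
clock: 7.48
tool_pos: [0.5282, -0.2429, 0.3782]
orientation: [-179.9, 0.2, -168.0]
force: [-0.5, 0.6, -4.5]
opening: 0.0458
gripper_force: 30.0
screen top row 262.328315335826 head edge 222.2473417972298
[-4.000000e-03  2.539635e+02] [-6.200000e-03  3.114389e+02] 39 40
obs [56.87 56.72]
tb [0.5078 0.2631 0.028 ] [0.4809 0.0847 0.028 ] -8.580420784505833
tt [0.629  0.2492 0.105 ] [0.6008 0.0607 0.105 ] -8.499113304425379
sb [0.5096 0.2655 0.028 ] [0.4781 0.0818 0.028 ] -9.715858347671713
[298.6, 99.1] 0.37
[303.6, 93.4] 0.8
[ 0.89321066 -0.49546574 -4.10971005] [-0.06479233  0.08712343  0.00950453]
```

View pics/lift.png

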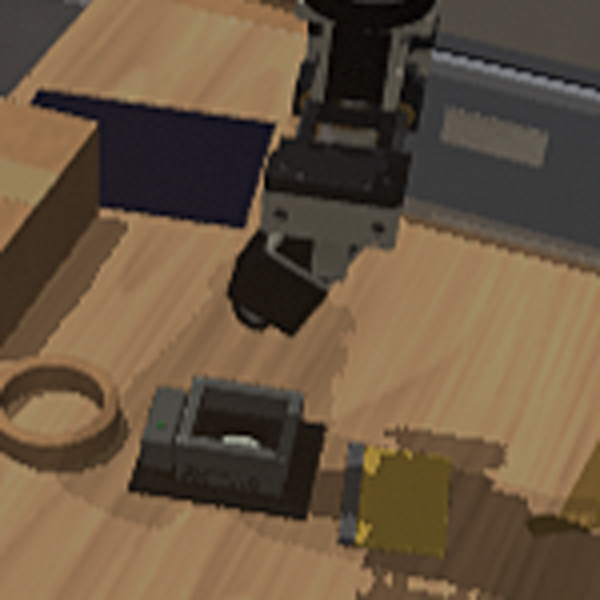

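```bash
cat > sil.py <<'E'
from h import *
from scipy.optimize import minimize
from scipy.spatial import ConvexHull
T=pose(); p=snapshot('side'); S=8; c0=np.array([290,72]); W,H=50,36
g=cv2.cvtColor(p['frame'],cv2.COLOR_RGB2GRAY)[c0[1]:c0[1]+H,c0[0]:c0[0]+W]
for r in g[::2]: print(' '.join('%3d'%v for v in r[:40]))
big=cv2.resize(g,None,fx=S,fy=S,interpolation=cv2.INTER_CUBIC)
obs=(big<45)
box=lambda hx,hy,z0,z1:np.array([[x,y,z] for x in(-hx,hx) for y in(-hy,hy) for z in(z0,z1)])
a=np.linspace(0,2*np.pi,40); nose=np.r_[np.c_[.015*np.cos(a),.015*np.sin(a),0*a-.015],np.c_[.015*np.cos(a),.015*np.sin(a),0*a]]
def sil(v):
    th,sx,sz,du,dv=v; m=np.zeros(obs.shape,np.uint8); t=np.radians(th)
    for P in(box(.027,.023,0,.045),nose):
        q=P-[sx,0,.0787+sz]; X=np.c_[-(q[:,0]*np.cos(t)-q[:,2]*np.sin(t)),q[:,1],.159-(q[:,2]*np.cos(t)+q[:,0]*np.sin(t))]
        uv=((proj(p,X@T[:3,:3].T+T[:3,3])+[du,dv]-c0+.5)*S)
        cv2.fillConvexPoly(m,uv[ConvexHull(uv).vertices].astype(np.int32),1)
    return m.astype(bool)
def cost(v,full=0):
    m=sil(v); k=np.ones_like(m); k[:int(16*S)]=0  # compare below the fingertip only
    return ((m!=obs)&k).sum()/S/S
best=[]
for th in range(18,43,2):
    r=min((minimize(lambda w:cost((th,w[0]/1e3,0,w[1],w[2])),[s,0,0],method='Nelder-Mead',options=dict(initial_simplex=[[s,0,0],[s+4,0,0],[s,1,0],[s,0,1]],maxiter=80)) for s in(-7,)),key=lambda r:r.fun)
    print(th,round(r.fun,1),r.x.round(1))
E
python3 sil.py
```

```text
28  28  29  28  29  27  30  29  27  27  24  27  87 133 130  81  71  75  64  53  51  65  74  74  72  73  74  73  74  73  74  73  75  74  75  75  74  76  76  77
 22  21  23  24  25  24  26  27  27  26  21  44 122 132 133  72  71  75  66  32  45  53  76  74  74  73  74  73  73  73  73  72  74  73  73  74  73  74  73  73
118 112 113 112 107  78  82  51  28  29  15  83 134 135 118  70  75  74  75  71  75  76  74  73  72  74  73  73  72  73  74  74  73  72  73  74  73  73  73  74
130 128 129 129 130 130 135 140 137 133 128 132 136  68   8  28  47  84  93  93  70  64  69  75  80  80  77  76  76  74  74  74  73  74  74  74  74  73  73  73
128 127 127 129 128 133 133 129 130 128 132 118  41  14  21  20  45 120 104  72  37  15  20  16  18  22  21  28  62  72  68  71  72  71  68  69  74  71  76  74
126 127 127 129 133 131 129 130 134 136  70  12  19  23  24  26  75 101  67  17  16  20  22  24  23  24  21  22  71  70  69  68  69  68  70  70  75  24  29  61
126 126 131 133 129 131 132 125 117  33  18  22  23  25  21  23  26  36  60  74  69  49  15  18  21  22  20  41  76  70  69  69  69  69  69  
[... 1418 characters left out ...]
 112 111 109 104 106 106 103 115 112 126
104 104 106 112 110 114 118 117 120 122 117 109 112 111 112 114 119 122 123 123 121 102  85  94 115 116 114 109 110 112 110 106 102 106 106 110 122 123 125 126
105 109 111 110 114 118 118 119 121 114 110 108 108 109 112 118 121 120 117 114 107 106 107 112 114 114 109 111 111 111 105 103 107 106 103 113 114 126 127 128
18 50.0 [-19.9   2.   -0.5]
20 48.2 [-17.1   1.6  -0.5]
22 46.2 [-16.6   1.9  -0.2]
24 45.4 [-13.    1.4  -0.5]
26 45.3 [-11.4   1.6  -0.4]
28 47.8 [-4.9  0.2 -1.3]
30 52.9 [-4.5  0.7 -0.9]
32 57.6 [-4.3  1.3 -0.7]
34 62.9 [-1.2  0.8 -0.9]
36 66.8 [-3.9  2.3 -0.1]
38 70.5 [-0.1  1.7 -0.8]
40 72.7 [ 1.1  2.1 -0.8]
42 75.5 [ 4.   1.8 -0.7]
```

```bash
python3 - <<'E'
from h import *
T=pose(); p=snapshot('side')
for th in(22,24,26,28,30,32,34,36):
    t=np.radians(th)
    def pr(P):
        q=np.array(P)-[-.007,0,.0787]; X=np.c_[-(q[:,0]*np.cos(t)-q[:,2]*np.sin(t)),q[:,1],.159-(q[:,2]*np.cos(t)+q[:,0]*np.sin(t))]; return proj(p,X@T[:3,:3].T+T[:3,3])
    o=[]
    for y in(.023,-.023):
        a=pr([[-.027,y,.005],[-.027,y,.042],[-.02,y,.045],[.02,y,.045]])
        o+=[(a[1]-a[0])[0]/(a[1]-a[0])[1],(a[3]-a[2])[0]/(a[3]-a[2])[1]]
    print(th,np.round(o,3),a.round(1).tolist())
E
```

```text
22 [-0.67   1.984 -0.657  1.958] [[317.8, 93.3], [324.3, 83.4], [322.5, 81.4], [309.0, 74.5]]
24 [-0.728  1.844 -0.713  1.818] [[316.8, 93.1], [323.8, 83.4], [322.0, 81.3], [308.8, 74.0]]
26 [-0.788  1.718 -0.772  1.692] [[315.9, 92.8], [323.2, 83.3], [321.6, 81.2], [308.6, 73.5]]
28 [-0.852  1.604 -0.834  1.578] [[314.9, 92.5], [322.7, 83.2], [321.1, 81.1], [308.4, 73.0]]
30 [-0.919  1.5   -0.899  1.474] [[314.0, 92.2], [322.1, 83.2], [320.6, 81.0], [308.2, 72.5]]
32 [-0.991  1.404 -0.968  1.379] [[313.1, 91.8], [321.6, 83.1], [320.2, 80.8], [308.1, 72.0]]
34 [-1.067  1.315 -1.041  1.291] [[312.2, 91.4], [321.0, 82.9], [319.7, 80.7], [307.9, 71.5]]
36 [-1.148  1.233 -1.12   1.209] [[311.3, 91.0], [320.5, 82.8], [319.3, 80.5], [307.8, 71.0]]
```

```bash
python3 -m creep '[[[0,0,0.15,0,0],[0,0,0.15,0,0],[0,0,0.14,0,0],[0,0,0.05,0,0],[0,0,0.03,0,0],[0,0,0.02,0,0],[0.007,0,0,0,0],[0.007,0,0,0,0]]]'
python3 -m creep '[[[0.003,0,0,0,0],[0,0,-0.02,0,0],[0,0,-0.05,0,0],[0,0,-0.15,0,0],[0,0,-0.15,0,0],[0,0,-0.15,0,0],[0,0,0,0,0],[0,0,0,0,0]]]'
python3 fit.py | sed -n '1,2p;$p'
sed -i '/^best/,$d' sil.py; python3 sil.py
```

```text
clock: 8.55
tool_pos: [0.5285, -0.2432, 0.2699]
orientation: [-179.9, 0.4, -168.0]
force: [7.7, 1.4, -3.7]
opening: 0.0459
gripper_force: 30.0
clock: 9.22
tool_pos: [0.5249, -0.2436, 0.3747]
orientation: [-179.9, 0.2, -168.0]
force: [-0.6, 0.4, -4.8]
opening: 0.046
gripper_force: 30.0
 27  27  30  29  28  28  29  28  30  28  23  26  87 132 126 130 108  67  74  75  78  71  77  74  73  75  74  75  74  75  76  77  76  78  77  70  71  66  63  63
 24  21  23  26  25  25  26  27  26  28  23  42 122 129 131 133  90  70  74  60  26  27  33  71  75  72  74  73  73  73  73  74  73  74  74  73  73  74  75  72
119 112 113 112 108  77  81  52  27  30  16  84 135 135 117  62  47  76  75  77  72  47  68  76  73  73  73  74  74  73  74  73  75  74  74  73  75  73  73  74
133 130 129 128 130 130 136 140 137 133 128 133 136  70  10  19  44  70  74  72  69  77  77  76  75  74  74  75  75  74  74  74  73  73  72  74  73  74  73  73
128 126 127 128 128 133 133 130 130 130 133 102  21  19  22  24  22  42 126  98  66  38  31  43  41  54  54  56  59  64  74  74  75  73  74  75  75  73  75  74
127 127 128 12
[... 1814 characters left out ...]
121 120 120 118 112  98 110 111 113 115 109 110 112 110 108 103 107 108 104 116 124 127 128
103 110 112 110 114 119 118 121 121 114 110 109 108 108 112 118 120 120 117 114 106 105 107 111 114 114 108 112 113 109 105 103 107 106 103 104 114 115 128 129fit.py:10: RuntimeWarning: All-NaN slice encountered
  r0=int(np.nanmedian(top))+4; sl,sr=[],[]
Traceback (most recent call last):
  File "fit.py", line 20, in <module>
    p=snapshot('wrist'); t,e,sl,sr=fit(p); print('screen top row',t,'head edge',e)
                                   ~~~^^^
  File "fit.py", line 10, in fit
    r0=int(np.nanmedian(top))+4; sl,sr=[],[]
       ~~~^^^^^^^^^^^^^^^^^^^
ValueError: cannot convert float NaN to integer
```

```bash
python3 -m creep '[[[-0.015,0.09,0,0,0],[-0.03,0.18,0,0,0],[-0.03,0.18,0,0,0],[-0.03,0.18,0,0,0],[-0.03,0.18,0,0,0],[-0.03,0.18,0,0,0],[-0.03,0.18,0,0,0]]]'
python3 -m creep '[[[-0.03,0.18,0.02,0,0],[-0.03,0.18,0.03,0,0],[-0.03,0.18,0.03,0,0],[-0.02,0.12,0.03,0,0],[0,0,0,0.077,0],[0,0,0,0.077,0],[0,0,0,0.077,0],[0,0,0,0,0]]]'
python3 - <<'E'
from h import *
o=telemetry.get_obs(); T=pose(); print(o['tool_pos'],o['orientation'],o['force'])
sun=np.array([.5755,.1171,.0811]); a=np.radians(-8.8); xh=np.array([np.cos(a),np.sin(a),0]); n=-.5*xh+[0,0,.8660]; xs=.866*xh+[0,0,.5]
for h in(.1237,.0987,.0937,.0857):
    g=sun+n*h-.007*xs; t=g+[0,0,.159]; print(h,t.round(4),(T[:3,:3].T@(t-T[:3,3])/.2).round(4))
E
```

```text
clock: 9.9
tool_pos: [0.5136, -0.0051, 0.3708]
orientation: [-180.0, -0.2, -168.0]
force: [1.4, 0.6, -3.6]
opening: 0.046
gripper_force: 30.0
clock: 10.57
tool_pos: [0.5082, 0.1272, 0.3486]
orientation: [-179.9, -0.2, 170.9]
force: [-0.6, 0.2, -4.2]
opening: 0.0456
gripper_force: 30.0
[0.50817199 0.12717711 0.34856719] [-1.79857070e+02 -1.77520072e-01  1.70880765e+02] [-0.60817425  0.2285027  -4.18937618]
0.1237 [0.5084 0.1275 0.3437] [-0.0009  0.0018  0.0242]
0.0987 [0.5207 0.1256 0.3221] [-0.0637  0.0024  0.1323]
0.0937 [0.5232 0.1252 0.3177] [-0.0763  0.0025  0.1539]
0.0857 [0.5272 0.1246 0.3108] [-0.0964  0.0027  0.1885]
```

```bash
python3 -m creep '[[[-0.016,0,0.033,0,0],[-0.016,0,0.033,0,0],[-0.016,0,0.033,0,0],[-0.016,0.002,0.033,0,0],[0,0,0,0,0],[0,0,0,0,0]]]'
python3 - <<'E'
from h import *
q=snapshot('top');p=snapshot('side'); T=pose()
for n,pp in(('s',p),('t',q)):
    for k in('nose_face','sun'): print(n,k,[(r['uv'],round(r['confidence'],2)) for r in nets.landmark_of(pp,k)[:3]])
sun=np.array([.5755,.1171,.0811]); print(proj(p,sun),proj(q,sun),telemetry.get_obs()['tool_pos'],telemetry.get_obs()['force'])
a=cv2.resize(p['frame'][130:270,180:310],None,fx=4,fy=4,interpolation=cv2.INTER_CUBIC); b=cv2.resize(q['frame'][140:230,215:285],None,fx=4,fy=4,interpolation=cv2.INTER_CUBIC)
o=np.zeros((560,800,3),np.uint8); o[:,:520]=a; o[:360,520:]=b; save('near.png',o)
E
```

```text
clock: 11.07
tool_pos: [0.5217, 0.1254, 0.323]
orientation: [-179.9, -0.1, 171.2]
force: [0.0, 0.0, -4.2]
opening: 0.0459
gripper_force: 30.0
s nose_face []
s sun [([335.7, 327.0], 0.93), ([246.6, 199.3], 0.9), ([186.0, 348.6], 0.7)]
t nose_face []
t sun [([150.5, 200.7], 0.93), ([213.4, 301.4], 0.74)]
[[244.59186469 204.24014185]] [[266.73266243 183.73538908]] [0.52154054 0.12571431 0.32426899] [-0.70900588  0.56506619 -4.3418523 ]
```

View pics/near.png

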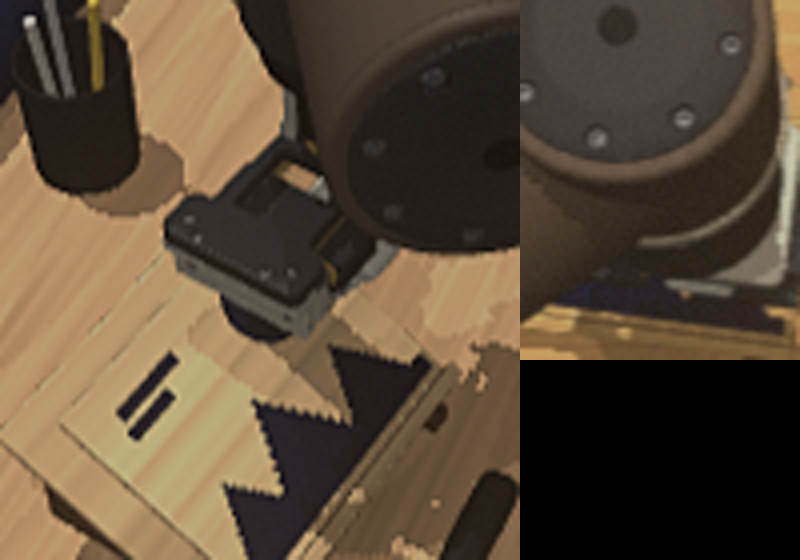

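```bash
python3 -m creep '[[[-0.0025,0,0.0043,0,0],[-0.0025,0,0.0043,0,0],[-0.0025,0,0.0043,0,0],[-0.0025,0,0.0043,0,0]]]'
python3 -m creep '[[[-0.0025,0,0.0043,0,0],[-0.0025,0,0.0043,0,0],[0,0,0,0,0]]]'
python3 -m creep '[[[-0.0025,0,0.0043,0,0],[-0.0025,0,0.0043,0,0],[0,0,0,0,0]]]'
```

```text
clock: 11.7
tool_pos: [0.5236, 0.1254, 0.3203]
orientation: [180.0, -0.0, 171.2]
force: [-0.2, 0.2, -3.7]
opening: 0.046
gripper_force: 30.0
clock: 11.95
tool_pos: [0.5246, 0.1252, 0.3184]
orientation: [-180.0, -0.0, 171.2]
force: [0.3, 0.3, -3.6]
opening: 0.0459
gripper_force: 30.0
clock: 12.2
tool_pos: [0.5256, 0.125, 0.3171]
orientation: [-180.0, 0.0, 171.2]
force: [-1.8, 0.5, -0.8]
opening: 0.046
gripper_force: 30.0
```

```bash
python3 -m creep '[[[-0.0025,0,0.0043,0,0],[-0.0025,0,0.0043,0,0],[-0.0025,0,0.0043,0,0],[-0.0025,0,0.0043,0,0],[-0.0025,0,0.0043,0,0],[0,0,0,0,0]]]'
python3 -c "
from h import *;o=telemetry.get_obs();print(o['tool_pos'],o['force'],o['moment'])"
python3 -m creep '[[[-0.0025,0,0.0043,0,0],[-0.0025,0,0.0043,0,0],[0,0,0,0,0],[0,0,0,0,0]]]'
python3 -c "
from h import *;o=telemetry.get_obs();print(o['tool_pos'],o['force'],o['moment'])"
```

```text
clock: 12.7
tool_pos: [0.5281, 0.1246, 0.3128]
orientation: [-180.0, 0.0, 171.2]
force: [-2.9, 0.9, 3.7]
opening: 0.046
gripper_force: 30.0
[0.52807061 0.12464354 0.31278042] [-2.87176832  0.85866708  3.73358806] [0.04314397 1.2346514  0.04959603]
clock: 13.03
tool_pos: [0.529, 0.1245, 0.3111]
orientation: [180.0, 0.0, 171.2]
force: [-4.5, 0.0, 4.9]
opening: 0.0459
gripper_force: 30.0
[0.52902705 0.1245023  0.31111627] [-4.46597911  0.03414785  4.90052479] [-0.12580975  1.42354657 -0.01172383]
```

```bash
python3 -m creep '[[[-0.0025,0,0.0043,0,0],[0,0,0,0,0],[0,0,0,0,0]]]'
python3 -c "
from h import *;o=telemetry.get_obs();print(o['tool_pos'],o['force'],o['moment'])"
python3 -m creep '[[[-0.0025,0,0.0043,0,0],[0,0,0,0,0],[0,0,0,0,0]]]'
python3 -c "
from h import *;o=telemetry.get_obs();print(o['tool_pos'],o['force'],o['moment'])"
```

```text
clock: 13.28
tool_pos: [0.5293, 0.1245, 0.3108]
orientation: [180.0, 0.0, 171.2]
force: [-8.1, 0.5, 11.7]
opening: 0.0459
gripper_force: 30.0
[0.52925906 0.12446117 0.31084005] [-8.11899178  0.51801041 11.69578847] [ 0.09729344  2.85566487 -0.03561071]
clock: 13.53
tool_pos: [0.5294, 0.1244, 0.3107]
orientation: [180.0, -0.0, 171.2]
force: [-12.5, 1.1, 19.2]
opening: 0.0457
gripper_force: 30.0
[0.52942945 0.12438517 0.31074398] [-12.4896403    1.08774224  19.24453472] [ 0.3998779   4.6588728  -0.01631581]
```

```bash
python3 -m creep '[[[0.0025,0,-0.0043,0,0],[0,0,0,0,0],[0,0,0,0,0],[0,0,0,0,0],[0,0,0,0,0],[0,0,0,0,0],[0,0,0,0,0],[0,0,0,0,0]]]'
python3 -m creep '[[[0,0,0,0,0],[0,0,0,0,0],[0,0,0,0,0],[0,0,0,0,0],[0,0,0,0,0],[0,0,0,0,0],[0,0,0,0,0],[0,0,0,0,0]]]'
python3 -m creep '[[[0,0,0,0,0],[0,0,0,0,0],[0,0,0,0,0],[0,0,0,0,0],[0,0,0,0,0],[0,0,0,0,0],[0,0,0,0,0],[0,0,0,0,0]]]'
python3 -m creep '[[[0,0,0,0,0],[0,0,0,0,0],[0,0,0,0,0],[0,0,0,0,0],[0,0,0,0,0],[0,0,0,0,0]]]'
```

```text
clock: 14.2
tool_pos: [0.5293, 0.1244, 0.3109]
orientation: [180.0, 0.0, 171.2]
force: [-7.3, 0.7, 10.3]
opening: 0.046
gripper_force: 30.0
clock: 14.87
tool_pos: [0.5293, 0.1244, 0.3109]
orientation: [180.0, 0.0, 171.2]
force: [-8.4, 0.7, 10.9]
opening: 0.0454
gripper_force: 30.0
clock: 15.53
tool_pos: [0.5292, 0.1244, 0.3109]
orientation: [180.0, 0.0, 171.2]
force: [-7.4, 0.8, 10.6]
opening: 0.046
gripper_force: 30.0
clock: 16.03
tool_pos: [0.5293, 0.1244, 0.3108]
orientation: [180.0, 0.0, 171.2]
force: [-7.5, 0.1, 11.9]
opening: 0.0459
gripper_force: 30.0
```

```bash
python3 -m creep '[[[0.005,0,-0.0086,0,0],[0.01,0,-0.017,0,0],[0.02,0,-0.035,0,0],[0.04,0,-0.07,0,0],[0,0,-0.1,0,0],[0,0,-0.09,-0.077,0],[0,0,0,-0.077,0],[0,0,0,-0.077,0]]]'
python3 -m creep '[[[0.015,-0.09,0,0,0],[0.033,-0.18,0,0,0],[0.033,-0.18,0,0,0],[0.033,-0.18,0,0,0],[0.033,-0.18,0,0,0],[0.033,-0.18,0,0,0],[0.033,-0.18,0,0,0]]]'
python3 -m creep '[[[0.033,-0.18,0,0,0],[0.033,-0.18,0,0,0],[0.033,-0.18,0,0,0],[0.018,-0.11,0,0,0],[0,0,0,0,0],[0,0,0,0,0],[0,0,0,0,0]]]'
python3 sil.py; python3 -c "
from h import *
p=snapshot('side');q=snapshot('top');rs=[]
for n,pp,(u,v) in(('s',p,(246,204)),('t',q,(267,184))):
    g=cv2.cvtColor(pp['frame'],cv2.COLOR_RGB2GRAY);_,lab,st,ce=cv2.connectedComponentsWithStats((g<70).astype(np.uint8));l=lab[v,u];print(ce[l],st[l]);rs.append(ray(pp,ce[l]))
print(meet(rs),telemetry.get_obs()['force'])"
```

```text
clock: 16.7
tool_pos: [0.5147, 0.1269, 0.3754]
orientation: [179.9, 0.1, -167.7]
force: [0.1, -0.0, -5.0]
opening: 0.046
gripper_force: 30.0
clock: 17.28
tool_pos: [0.521, -0.1125, 0.3741]
orientation: [180.0, 0.0, -168.0]
force: [1.0, 0.6, -3.5]
opening: 0.0462
gripper_force: 30.0
clock: 17.87
tool_pos: [0.5254, -0.2429, 0.3737]
orientation: [180.0, -0.0, -168.1]
force: [0.5, 0.3, -3.0]
opening: 0.0459
gripper_force: 30.0
 28  28  28  28  29  28  29  27  29  28  25  27  86 131 127 131  89  69  74  77  63  71  76  75  73  73  74  74  74  75  74  75  75  76  77  78  77  71  71  66
 20  23  24  24  24  26  26  28  28  25  22  44 123 130 132 134  65  73  75  40  27  28  44  78  73  73  74  73  73  73  73  73  74  74  73  73  73  74  74  74
118 112 113 111 108  78  82  51  30  27  16  83 138 138  91  20  78  73  75  74  54  68  76  74  75  74  74  73  73  74  73  73  73  72  73  73  73  74  74  73
131 129 129 129 130 131 135 140 137 133 132 136 103  43  14  22  66  72  81  79  84  77  77  77  78  76  75  75  75  74  74  72  73  74  73  73  74  72  73  74
128 127 128 129 129 133 132 131 1
[... 1679 characters left out ...]
114 111 109 112 115 113 106 106 110 105 105 114
105 102 102 105 110 110 112 117 118 120 125 122 117 103 102 116 116 122 128 106  68  18  15  69 105 113 112 115 111 108 112 111 109 104 107 109 103 103 104 118
104 102 107 112 111 112 118 117 119 122 116 109 111 108 108 112 118 122 120 120 119 113 110 109 111 114 114 110 109 113 111 107 103 107 106 103 116 123 126 127
104 110 112 110 114 117 117 121 121 115 110 111 109 108 112 118 119 120 118 114 106 106 107 111 115 114 109 111 112 110 106 103 108 107 103 103 116 115 128 128
[245.18130312 204.40793201] [235 194  21  22 353]
[266.45547945 183.24657534] [257 174  20  19 292]
[0.57528231 0.11741756 0.08158227] [-0.74899366 -0.22490349 -3.42393703]
```

```bash
python3 -m creep '[[[0.14,0,0,0,0],[0.14,0,0.1,0,0],[0,0,0.15,0,0],[0,0,0.15,0,0],[0,0,0.1,0,0],[0,0,0.035,0,0],[0,0,0,0,0]]]'
python3 -m creep '[[[-0.015,0,0,0,0],[-0.015,0,0,0,0],[-0.015,0,0,0,0],[-0.015,0,0,0,0],[-0.015,0,-0.004,0,0],[-0.015,0,-0.004,0,0],[-0.015,0,-0.004,0,0]]]'
python3 -m creep '[[[-0.015,0,-0.004,0,0],[-0.015,0,-0.004,0,0],[-0.015,0,0,0,0],[-0.01,0,0,0,0],[0,0,0,0,0]]]'
```

```text
clock: 18.6
tool_pos: [0.4705, -0.2539, 0.2659]
orientation: [179.9, -0.2, -168.0]
force: [-0.3, -0.3, -4.5]
opening: 0.0458
gripper_force: 30.0
clock: 19.18
tool_pos: [0.4898, -0.2504, 0.2707]
orientation: [179.9, -0.2, -168.0]
force: [-10.0, -1.7, 1.8]
opening: 0.0458
gripper_force: 30.0
clock: 19.6
tool_pos: [0.5015, -0.2481, 0.2727]
orientation: [-180.0, -0.1, -168.0]
force: [-6.5, -1.5, 0.9]
opening: 0.0456
gripper_force: 30.0
```

```bash
python3 -m creep '[[[-0.01,0,0,0,0],[-0.01,0,0,0,0],[-0.005,0,0,0,0],[0,0,0,0,0]]]'
cat > up.py <<'E'
from h import *
p=snapshot('wrist'); g=cv2.GaussianBlur(cv2.cvtColor(p['frame'],cv2.COLOR_RGB2GRAY).astype(float),(0,0),.7)
def row(th,sx,x=.0148,z=.0313,w=.0111):
    a=np.radians(th); x=x+sx
    u=proj(p,[[x*np.cos(a)+z*np.sin(a),y,.159-(z*np.cos(a)-x*np.sin(a))] for y in(-w,w)],np.eye(4)); return u[0,1].round(1),(u[1,0]-u[0,0]).round(1)
for th in(-5,0,5): print(th,[(row(th,s),row(th,s,-.0152)) for s in(-.005,-.007,-.009)])
print(g[225:345,282].round().astype(int).tolist())
o=telemetry.get_obs(); print(o['tool_pos'],o['force'])
E
python3 up.py
```

```text
clock: 19.93
tool_pos: [0.506, -0.2472, 0.2734]
orientation: [-180.0, -0.2, -168.0]
force: [-9.7, -0.5, 7.0]
opening: 0.0462
gripper_force: 30.0
-5 [((np.float64(306.8), np.float64(57.7)), (np.float64(360.0), np.float64(50.8))), ((np.float64(310.9), np.float64(57.3)), (np.float64(363.0), np.float64(50.4))), ((np.float64(314.9), np.float64(56.8)), (np.float64(366.0), np.float64(50.0)))]
0 [((np.float64(299.8), np.float64(58.0)), (np.float64(358.3), np.float64(51.9))), ((np.float64(304.2), np.float64(57.6)), (np.float64(361.7), np.float64(51.5))), ((np.float64(308.5), np.float64(57.2)), (np.float64(365.0), np.float64(51.1)))]
5 [((np.float64(292.5), np.float64(58.1)), (np.float64(356.0), np.float64(53.0))), ((np.float64(297.2), np.float64(57.8)), (np.float64(359.7), np.float64(52.7))), ((np.float64(301.8), np.float64(57.5)), (np.float64(363.3), np.float64(52.3)))]
[13, 36, 53, 64, 89, 109, 113, 107, 89, 74, 69, 69, 69, 69, 66, 66, 69, 76, 85, 97, 109, 120, 127, 131, 135, 135, 126, 120, 120, 122, 123, 124, 124, 124, 123, 123, 123, 123, 124, 124, 124, 124, 124, 123, 123, 123, 123, 123, 123, 123, 124, 123, 118, 90, 38, 14, 11, 10, 12, 16, 21, 25, 27, 30, 35, 38, 40, 43, 46, 47, 47, 48, 49, 51, 54, 54, 52, 53, 54, 53, 52, 53, 51, 49, 47, 45, 41, 30, 17, 11, 10, 10, 9, 10, 10, 10, 10, 10, 10, 11, 9, 9, 10, 10, 10, 11, 10, 9, 9, 10, 10, 9, 10, 14, 27, 44, 49, 50, 50, 50]
[ 0.50601245 -0.24719343  0.27337519] [-9.51962574 -0.18077601  4.85393375]
```

```bash
python3 -m creep '[[[-0.01,0,-0.003,0,0],[-0.01,0,-0.003,0,0],[-0.01,0,0,0,0],[-0.008,0,0,0,0],[0,0,0,0,0],[0,0,0,0,0]]]'; python3 up.py | tail -2
```

```text
clock: 20.48
tool_pos: [0.5137, -0.2456, 0.2754]
orientation: [-180.0, -0.1, -168.0]
force: [-10.2, 1.0, 11.1]
opening: 0.046
gripper_force: 30.0
[92, 107, 109, 102, 88, 77, 75, 75, 75, 75, 75, 75, 75, 75, 75, 75, 74, 71, 69, 71, 75, 79, 86, 95, 105, 114, 122, 126, 127, 129, 131, 133, 131, 124, 121, 121, 121, 122, 122, 121, 121, 121, 121, 121, 121, 122, 122, 123, 133, 150, 156, 157, 154, 143, 127, 122, 122, 118, 99, 60, 31, 25, 29, 32, 35, 38, 40, 42, 46, 47, 48, 50, 50, 52, 54, 55, 53, 52, 53, 53, 53, 53, 52, 50, 48, 46, 41, 30, 16, 10, 9, 9, 8, 8, 9, 10, 10, 11, 11, 10, 9, 9, 9, 9, 10, 9, 8, 9, 8, 9, 9, 10, 10, 13, 28, 45, 49, 49, 49, 50]
[ 0.51367715 -0.24562603  0.27537257] [-10.17232435   0.56474589  11.26081551]
```

```bash
python3 -m creep '[[[0.015,0,0,0,0],[0.015,0,-0.05,0,0],[0,0,-0.15,0,0],[0,0,-0.15,0,0],[-0.08,0,0,0,0],[-0.15,0,0,0,0],[-0.14,0,0,0,0],[0,0,0,0,0]]]'
python3 -m creep '[[[0,0,0,0,0],[0,0,0,0,0]]]'; python3 up.py | tail -2
sed -i 's/c0=np.array(\[290,72\])/c0=np.array([280,80])/' sil.py; python3 sil.py
python3 - <<'E'
from h import *
T=pose(); p=snapshot('side'); q0=snapshot('top')
for th in(-6,-3,0,3,6):
    t=np.radians(th); q=np.array([[-.027,.023,.005],[-.027,.023,.042],[-.02,.023,.0],[.02,.023,.0]])-[.0025,0,.0787]
    a=proj(p,np.c_[-(q[:,0]*np.cos(t)-q[:,2]*np.sin(t)),q[:,1],.159-(q[:,2]*np.cos(t)+q[:,0]*np.sin(t))]@T[:3,:3].T+T[:3,3])
    print(th,((a[1]-a[0])[0]/(a[1]-a[0])[1]).round(3),((a[3]-a[2])[1]/(a[3]-a[2])[0]).round(3),(a-[280,80]).round(1).tolist())
E
```

```text
clock: 21.2
tool_pos: [0.5856, -0.2304, 0.3445]
orientation: [-179.9, 0.3, -167.9]
force: [0.9, -0.6, -3.8]
opening: 0.046
gripper_force: 30.0
clock: 21.37
tool_pos: [0.5812, -0.2311, 0.3433]
orientation: [-180.0, 0.0, -168.0]
force: [-0.5, 0.0, -3.2]
opening: 0.0457
gripper_force: 30.0
[89, 107, 110, 103, 89, 78, 75, 75, 75, 75, 75, 76, 77, 76, 75, 76, 75, 72, 70, 71, 76, 81, 88, 97, 106, 116, 125, 130, 126, 118, 115, 117, 118, 119, 121, 122, 123, 123, 123, 123, 123, 123, 123, 124, 123, 123, 122, 123, 124, 123, 123, 122, 122, 123, 123, 123, 122, 116, 87, 46, 27, 25, 28, 30, 35, 39, 41, 44, 47, 48, 49, 50, 50, 52, 54, 54, 53, 54, 55, 54, 54, 53, 52, 50, 48, 46, 41, 31, 19, 11, 10, 10, 10, 9, 9, 9, 9, 9, 10, 9, 9, 9, 9, 10, 10, 9, 10, 9, 8, 9, 9, 10, 10, 13, 28, 45, 50, 50, 50, 51]
[ 0.58078628 -0.23124044  0.34319493] [ 0.55489078 -1.34412073 -4.94830724]
127 112  68  73  68  63  61  73  75  73  74  73  75  75  75  75  76  76  76  78  78  71  71  70  66  63  64  61  48  48  35  25  24  36  60  44 135 130 132 132
124  97  68  75  63  34  27  48  76  74  74  75  72  74  74  72  74  73 
[... 2305 characters left out ...]
26 128 125 119 118 118
112 113 115 107 106 108 108 112 115 112 115 123 126 103  96  67  41  44  42  46  96 127 130 117 101 106 112 108 106 130 132 133 130 127 130 125 118 116 121 123
112 111 108 108 110 110 116 117  83 100  98  81  98 102 100  98 104 114 103 120 123 127 124 118 113 112 121 128 131 132 132 131 126 125 122 117 116 121 124 120
-6 0.016 0.071 [[31.3, 31.5], [31.1, 20.3], [28.8, 32.8], [14.2, 31.8]]
-3 -0.046 0.113 [[29.9, 31.9], [30.4, 20.7], [27.3, 33.0], [12.7, 31.4]]
0 -0.109 0.155 [[28.4, 32.1], [29.6, 21.1], [25.7, 33.2], [11.2, 30.9]]
3 -0.173 0.197 [[27.0, 32.3], [28.9, 21.4], [24.2, 33.3], [9.8, 30.4]]
6 -0.239 0.24 [[25.5, 32.5], [28.0, 21.7], [22.6, 33.3], [8.3, 29.8]]
```

```bash
python3 - <<'E'
from h import *
from scipy.optimize import least_squares
d=np.load('w1.npz'); p={k:d[k] for k in('mount','fx','fy','cx','cy')}; p={k:(v if v.ndim else float(v)) for k,v in p.items()};T=d['T']
Ti=np.linalg.inv(T)
def sc(row,z=None,x=None):
    o,dd=ray(p,(282,row),T); o=Ti[:3,:3]@o+Ti[:3,3]; dd=Ti[:3,:3]@dd
    Z=lambda zz:T[2,3]-zz
    k=((T[2,3]-z)-o[2])/dd[2] if z else (x-o[0])/dd[0]
    P=o+dd*k; return P[0],T[2,3]-P[2]-.1007   # tool x, height over the grip
for bx in(.027,.0285,.030):
    F=[sc(176.3,x=bx),sc(184.3,z=.132),sc(199.3,z=.132)]
    for name,obs in(('prev',(231.0,242.5,278.4)),('now',(226.8,248.3,283.0))):
        def f(v):
            a=np.radians(v[0]); out=[]
            for (x,z),o in zip(F,obs):
                x=x+v[1]/1e3; z=z+v[2]/1e3
                out.append(proj(p,[[x*np.cos(a)+z*np.sin(a),0,.159-(z*np.cos(a)-x*np.sin(a))]],np.eye(4))[0,1]-o)
            return out+[v[2]*.5]
        r=least_squares(f,[0,0,0]); print(bx,np.round(F,4).tolist(),name,r.x.round(2),np.round(r.fun,2))
E
```

```text
0.027 [[0.027, -0.0085], [0.0271, 0.0313], [0.0149, 0.0313]] prev [11.7  -2.04  2.14] [ 0.04  1.88 -2.    1.07]
0.027 [[0.027, -0.0085], [0.0271, 0.0313], [0.0149, 0.0313]] now [ 6.02 -0.23  1.97] [ 0.1   1.58 -1.78  0.99]
0.0285 [[0.0285, 0.0007], [0.0271, 0.0313], [0.0149, 0.0313]] prev [12.32 -2.44  2.13] [ 0.05  1.88 -2.    1.07]
0.0285 [[0.0285, 0.0007], [0.0271, 0.0313], [0.0149, 0.0313]] now [5.2  0.38 2.05] [ 0.13  1.59 -1.82  1.03]
0.03 [[0.03, 0.0099], [0.0271, 0.0313], [0.0149, 0.0313]] prev [13.46 -3.18  2.11] [ 0.05  1.87 -1.98  1.05]
0.03 [[0.03, 0.0099], [0.0271, 0.0313], [0.0149, 0.0313]] now [3.74 1.52 2.22] [ 0.2   1.59 -1.91  1.11]
```

```bash
python3 -m creep '[[[0.02,0,0,0,0],[0.02,0,0.08,0,0],[0,0,0.1,0,0],[0,0,0.07,0,0],[0,0,0.05,0,0],[0,0,0.04,0,0],[0,0,0.03,0,0],[0,0,0.01,0,0]]]'
python3 -m creep '[[[0,0,0,0,0],[-0.015,0,0,0,0],[-0.015,0,0,0,0],[-0.01,0,0,0,0],[-0.01,0,0,0,0],[0,0,0,0,0]]]'
```

```text
clock: 22.23
tool_pos: [0.573, -0.233, 0.2658]
orientation: [180.0, -0.0, -168.0]
force: [-0.2, 0.2, -3.8]
opening: 0.0455
gripper_force: 30.0
clock: 22.73
tool_pos: [0.5814, -0.2313, 0.2667]
orientation: [180.0, -0.3, -168.0]
force: [-7.3, -1.3, 0.7]
opening: 0.0462
gripper_force: 30.0
```

```bash
python3 -m creep '[[[-0.01,0,0,0,0],[-0.01,0,0,0,0],[-0.005,0,0,0,0],[0,0,0,0,0]]]'
python3 up.py | tail -2
```

```text
clock: 23.07
tool_pos: [0.5859, -0.2303, 0.2668]
orientation: [179.9, -0.3, -168.1]
force: [-7.5, -1.9, 1.6]
opening: 0.0456
gripper_force: 30.0
[99, 102, 103, 102, 103, 102, 102, 101, 100, 101, 101, 102, 102, 101, 101, 102, 101, 101, 102, 102, 102, 102, 110, 129, 116, 94, 90, 95, 99, 104, 108, 115, 123, 127, 124, 125, 128, 132, 134, 134, 135, 136, 136, 137, 137, 137, 138, 138, 138, 138, 138, 139, 140, 141, 144, 148, 145, 138, 128, 93, 50, 34, 34, 37, 41, 46, 48, 51, 54, 56, 57, 58, 58, 60, 63, 63, 62, 62, 63, 63, 62, 61, 61, 59, 56, 54, 49, 36, 19, 11, 11, 11, 11, 11, 11, 12, 12, 12, 12, 11, 10, 11, 11, 11, 11, 11, 11, 10, 12, 12, 11, 11, 12, 17, 33, 53, 58, 59, 59, 58]
[ 0.58588106 -0.23033039  0.2667486 ] [-8.81438479 -2.10725352  1.14097448]
```

```bash
python3 -m creep '[[[-0.01,0,0,0,0],[-0.004,0,0,0,0],[0,0,0,0,0],[0.01,0,0,0,0],[0.01,0,0,0,0],[0,0,0,0,0]]]'
python3 up.py | tail -2
python3 -m creep '[[[0,0,0.005,0,0],[0,0,0.005,0,0],[0,0,0.005,0,0],[0,0,0.005,0,0],[0,0,0,0,0]]]'
python3 -m creep '[[[0,0,0.005,0,0],[0,0,0.005,0,0],[0,0,0,0,0]]]'
```

```text
clock: 23.62
tool_pos: [0.5868, -0.2302, 0.2672]
orientation: [-180.0, 0.1, -168.0]
force: [-1.7, -0.8, -3.1]
opening: 0.0459
gripper_force: 30.0
[106, 106, 106, 106, 107, 106, 105, 104, 104, 105, 106, 106, 107, 108, 108, 106, 105, 104, 104, 105, 106, 105, 105, 117, 147, 136, 103, 91, 92, 94, 96, 98, 100, 104, 109, 113, 118, 123, 128, 133, 135, 135, 136, 136, 136, 136, 137, 138, 137, 138, 139, 142, 153, 166, 170, 170, 164, 151, 132, 93, 50, 34, 34, 37, 41, 46, 49, 52, 56, 57, 57, 59, 59, 61, 64, 64, 62, 62, 63, 63, 63, 62, 61, 59, 56, 54, 49, 36, 21, 14, 13, 12, 11, 11, 12, 12, 12, 11, 11, 11, 11, 11, 9, 10, 11, 10, 10, 11, 11, 10, 11, 12, 12, 15, 32, 52, 58, 58, 58, 59]
[ 0.58687538 -0.23014359  0.26706785] [-1.29040867 -0.48463835 -2.35739764]
clock: 24.08
tool_pos: [0.5868, -0.23, 0.2621]
orientation: [180.0, -0.0, -168.0]
force: [-0.7, -0.4, -4.6]
opening: 0.0458
gripper_force: 30.0
clock: 24.33
tool_pos: [0.5867, -0.23, 0.2601]
orientation: [180.0, -0.0, -168.0]
force: [-0.9, -0.5, -4.1]
opening: 0.0457
gripper_force: 30.0
```

```bash
python3 -m creep '[[[0,0,0.005,0,0],[0,0,0,0,0]]]'
python3 -m creep '[[[0,0,0.005,0,0],[0,0,0,0,0]]]'
python3 -m creep '[[[0,0,0.005,0,0],[0,0,0,0,0]]]'
```

```text
clock: 24.5
tool_pos: [0.5866, -0.2301, 0.2592]
orientation: [180.0, -0.0, -168.0]
force: [-0.6, 0.2, -3.7]
opening: 0.0462
gripper_force: 30.0
clock: 24.67
tool_pos: [0.5866, -0.2301, 0.2582]
orientation: [180.0, -0.0, -168.0]
force: [-0.9, -0.3, -3.8]
opening: 0.0458
gripper_force: 30.0
clock: 24.83
tool_pos: [0.5866, -0.2301, 0.2573]
orientation: [180.0, -0.0, -168.0]
force: [-0.5, -0.8, -3.9]
opening: 0.0462
gripper_force: 30.0
```

```bash
python3 -m creep '[[[0,0,0.004,0,0],[0,0,0,0,0]]]'
python3 -m creep '[[[0,0,0.004,0,0],[0,0,0,0,0]]]'
python3 -m creep '[[[0,0,0.004,0,0],[0,0,0,0,0]]]'
```

```text
clock: 25.0
tool_pos: [0.5866, -0.2301, 0.2569]
orientation: [-180.0, -0.0, -168.0]
force: [-1.3, 0.3, -1.2]
opening: 0.0457
gripper_force: 30.0
clock: 25.17
tool_pos: [0.5865, -0.2301, 0.2568]
orientation: [-180.0, 0.0, -168.0]
force: [-4.0, 1.0, 4.6]
opening: 0.0458
gripper_force: 30.0
clock: 25.33
tool_pos: [0.5865, -0.2301, 0.2567]
orientation: [-180.0, 0.0, -168.0]
force: [-6.0, 2.8, 11.3]
opening: 0.0457
gripper_force: 30.0
```

```bash
python3 -m creep '[[[0,0,-0.008,0,0],[0,0,0,0,0],[0,0,0,0,0.65],[0,0,0,0,0.8],[0,0,0,0,1],[0,0,0,0,1],[0,0,0,0,1],[0,0,0,0,1]]]'
python3 -m creep '[[[0,0,0,0,1],[0,0,-0.03,0,1],[0,0,-0.08,0,1],[0,0,-0.15,0,1],[0,0,-0.15,0,1],[0,0,-0.15,0,1],[0,0,-0.15,0,1],[0,0,0,0,1]]]'
python3 - <<'E'
from h import *
T=pose(); w=snapshot('wrist'); s=snapshot('side'); q=snapshot('top')
o=np.zeros((600,800,3),np.uint8)
a=cv2.resize(w['frame'][110:270,210:350],None,fx=3.7,fy=3.7,interpolation=cv2.INTER_CUBIC); o[:592,:518]=a[:,:518]
b=cv2.resize(s['frame'][70:165,255:345],None,fx=3.1,fy=3.1,interpolation=cv2.INTER_CUBIC); o[:294,521:800]=b[:294,:279]
c=cv2.resize(q['frame'][130:245,175:300],None,fx=2.2,fy=2.2,interpolation=cv2.INTER_CUBIC); o[300:553,521:796]=c[:253,:275]
save('final.png',o); print(telemetry.get_obs()['clock'])
g=cv2.cvtColor(w['frame'],cv2.COLOR_RGB2GRAY).astype(int); print(g[150:270,282].tolist())
for r in nets.landmark_of(w,'scanner')[:1]: print(r['uv'],onz(w,r['uv'],.022,T))
E
```

```text
clock: 26.0
tool_pos: [0.5868, -0.2301, 0.2567]
orientation: [-180.0, 0.0, -168.0]
force: [0.8, 0.6, 0.2]
opening: 0.0805
gripper_force: 0.0
clock: 26.67
tool_pos: [0.5878, -0.2307, 0.4064]
orientation: [-179.7, 0.5, -168.0]
force: [1.0, -0.1, 1.2]
opening: 0.0876
gripper_force: 0.0
26.8167
[40, 33, 16, 6, 5, 12, 6, 2, 1, 1, 3, 3, 40, 61, 80, 76, 65, 65, 61, 65, 75, 86, 91, 92, 94, 95, 95, 97, 94, 95, 96, 140, 184, 185, 182, 184, 138, 31, 36, 33, 34, 34, 32, 36, 36, 36, 34, 35, 33, 36, 34, 35, 36, 34, 37, 35, 36, 34, 35, 36, 34, 35, 35, 35, 35, 38, 37, 36, 37, 36, 38, 37, 111, 170, 187, 185, 187, 186, 186, 186, 186, 185, 186, 179, 164, 111, 106, 132, 127, 123, 93, 65, 65, 63, 62, 63, 56, 43, 37, 38, 37, 39, 37, 40, 88, 112, 115, 114, 108, 111, 114, 112, 114, 122, 125, 128, 134, 135, 134, 135]
[283.6, 183.4] [ 0.58428441 -0.23067641  0.022     ]
```

View pics/final.png

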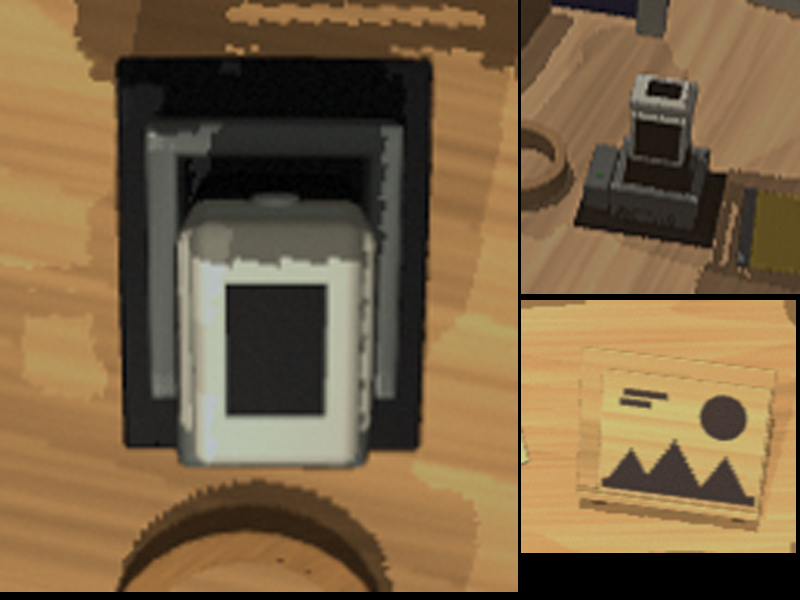

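```bash
python3 -c "
from plant import workorder;print(workorder.close_job())"
```

```text
the job is handed in; nothing more can be done
None
```

The job is handed in at about 27 s: the sun was read with the nose on its stop at about 17 N for 2.4 s, after a brief overshoot to about 26 N. Tilt was about 30° by the cameras, the panel did not shift, and the scanner is back in its dock, upright and seated. The fingers hid the nose during the press, so its place on the sun rests on my measurements, not a picture.

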